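Load a slide magazine into the slide scanner

ROBOT

A 6-joint arm with a two-finger parallel gripper is mounted at the origin on the work surface. World frame = base frame: x ahead of the robot, y to its left, z up, the work surface at z = 0. Lengths are in mm, angles in rad, forces in N, time in s.
With the tool pointing down it reaches from about 350 to 875 mm from the base axis. Payload 4.2 kg.
Tool frame: the origin (TCP) lies midway between the tips of the shut fingers; the grasp point (between the pads) lies 19 mm behind it; z points along the fingers, y is the direction in which the jaws open and shut (so a half turn about z gives the same grasp; the last joint's range is limited). The gripper opens to 85 mm and grips with 20 to 120 N. Pads are 22 mm wide; open, the fingers measure 114 mm over their backs; the gripper's body (76 mm by 85 mm) begins 54 mm behind the grasp point. The pads swing forward as they close: fully open they stand 13 mm farther back than shut.
Start: joints at [-0.997, 0.385, 0.008, 0, -1.194, -0.259], TCP at [193.532, -594.26, 231.312] pointing down, gripper open.
Joint ranges: [-3.14, 3.14], [-1.21, 2.06], [-1.07, 1.41], [-3.16, 2.05], [-2.99, -0.16], [-3.1, 3.1]. Speed limits (rad/s): [2.79, 2.79, 3.14, 3.14, 3.14, 3.14].

INTERFACE

Orientations are given as a unit quaternion [x, y, z, w].
In Python, from bench import arm gives the robot as it stands.
- The arm moves only by the tool servo_tool, never from a script. Its argument "rows" is a list of rows, each an object of numbers: "fingers": the finger opening in cm, from 0 to 8.54; "x", "y", "z": the shift along the tool's x, y, z in cm; "turn": the turn about the tool's z in degrees. A call has 1 to 10 rows; each row shifts and turns the commanded pose from where the row before left it, along the tool's axes as they then stand; what a row does not reach is not made up. A row lasts 1/12 s, in which the tool goes at most 41.7 mm and 7.16 degrees, less where a joint would pass 70% of its speed; a pose out of reach is approached as far as the arm can. A call is refused whole if a number of a shift passes 4.17 or a number of a turn 7.16, either way. A call with a gripper value outside its range is refused whole. The fingers move at their own pace and stop on an object; the grip force is fixed at half the most. Time passes only in rows, so rows that do not move let the fingers close. It gives the time, the measured TCP pose, the force and the opening at its end, in the units of the state.
- arm.read_state(): the state, without advancing time (a new reading comes with each control period).
- arm.get_image(name): name is "side" or "top" or "wrist"; returns (picture, depth): 420x560x3 uint8, red, green, blue; 420x560 float32, mm along the optical axis (not along the pixel's ray), 0 where there is no reading.
- arm.camera_model(name): a dict with "fx", "fy", "cx", "cy" (pixels), "pose" (4x4, takes a point from camera to world coordinates). Camera axes: x right, y down, z forward; pixel columns grow to the right and rows downward; lengths in mm; the calibration is good to about 2 mm. A picture is of the moment at which its call begins: read the wrist's pose just before it. camera_model takes no time and is no camera call; for the wrist camera it gives the pose at the moment of the call.
- arm.job_done(): hands the job in, once; it reports no verdict.
The state is a dict: "clock": time; "joints": joint angles; "joint_vel": joint speeds; "joint_efforts": joint torques, N m; "position": TCP position; "ee_rot": TCP orientation; "contact_force": force on the tool from outside, world axes, zero at the start; "wrist_torque": the same for the moment, N m; "gripper_width": finger opening in mm.
Only numpy, scipy, OpenCV 4.12 (cv2) and the standard library are available. Lean on these libraries where they do the work, as an engineer would, in place of code of your own. Each camera call takes 0.05 s, during which the arm holds its last target.

TASK

Load the orange slide magazine from the blue tray into the slide scanner: keep it upright, put it down through the spring doors in the scanner's top and press it on down, gently, until the latch inside catches it and the doors close over it. Take care not to force it, and leave the beaker and the dish as they are.

Things in the scene. Friction and masses are not known exactly. Their poses are not given: they have to be found in the camera images.
- magazine_center (a point): Centre (half-way up) of the slide magazine: a loose upright cassette of glass slides in an orange frame, 32 mm (its x) x 64 mm (its y) x 80 mm high (its z), 0.15 to 0.25 kg, flat solid top (black ribs), solid sides, the lowest 8 mm stepped in 6 mm all round to lead it in. It stands in the blue tray, its bottom 4 mm above the table. It enters the bay with its 64 mm side along the bay's long side, either way round.
- bay_mouth (a point): Centre of the bay mouth in the scanner's flat top, 140 mm above the table (scanner: fixed white box, black frame round the mouth). z up, y along the mouth's long side. Mouth 68 (y) x 36 mm (x), 3 mm chamfers: 2 mm play each side of the magazine; wide enough for shut fingers in line along y. The top is flat for 110 mm all round; beyond 130 mm to -y a raised end stands 24 mm proud.
- bay_lift (a point): On the bay's axis, 42 mm below the scanner's top: about where the orange spring lift platform inside first meets the magazine's underside (35 to 49 mm down; its setting varies, unmeasured). The lift carries the loose magazine and pushes back with about 3 N at first, 7 N at the bottom; friction and latches add up to 5 N.
- bay_home (a point): On the bay's axis, 34 mm below the scanner's top: about where the magazine's top is when home (27 to 41 mm, with the lift's setting: it must be felt). There two spring latches in the short sides snap over its top; about 1.5 mm lower the lift meets a hard stop. Let go before, and the lift pushes it up and the doors stay open. Pushing with over 18 N is forcing it.
- door_near (a joint): Dust door leaf on the -x side of the bay mouth (aluminium, 64 mm long, 19.5 mm wide, hinged 5 mm below the scanner's top, along the mouth's long side), rad: 0 shut (level), 1.56 hanging straight down into the bay, to 25 mm below the top. A light spring shuts it (under 1.5 N at its edge); the magazine or fingers push it open from above.
- door_far (a joint): The same, the leaf on the +x side.
- beaker_center (a point): Centre (half-way up) of a glass beaker, 68 mm across, 88 mm high, standing in the blue tray about 140 mm from the magazine (which of the two is nearer the robot varies). Leave it standing where it is. The tray is 300 x 230 mm with an 18 mm rim, and fixed.
- dish_center (a point): Centre of a closed petri dish, 92 mm across, 14 mm high, on the table beyond the tray and the scanner. Leave it alone.
Not all that is in view belongs to the job. What is shaped like the part that bears magazine_center but purple or yellow is not meant.

How it is judged:
By the outcome, as a careful person would: the job done as asked, in the order asked, and still so for the second after the job is handed in, with the robot touching nothing.
It also fails if it takes over 58 s, if anything falls off the work surface, if the arm or the gripper's body presses on something with over 40 N, if the wrist force passes 120 N, or if a joint passes its speed limit or range.

## Working session

There is one attempt and no reset: what is moved stays moved. The work goes in short steps, Python scripts to look and compute and a tool call to move; the robot and the scene stay as the last step left them, time stands still between calls to the robot, and variables do not carry over. Pictures are saved under pics/ and viewed, and the job is handed in when it is done.

Besides the shell and the picture viewer there is one more tool, called after "Request:" as a command line: name --argument value ..., lists and objects as JSON in quotes. servo_tool: Moves the arm, as the interface text tells. Its arguments: {"type":"object","properties":{"rows":{"type":"array","items":{"type":"object","properties":{"fingers":{"type":"number"},"x":{"type":"number"},"y":{"type":"number"},"z":{"type":"number"},"turn":{"type":"number"}}}}},"required":["rows"]}

```bash
mkdir -p pics; ls
cat > h.py <<'E'
from bench import arm
import numpy as np, cv2
def shot(n,f):
    m=arm.camera_model(n); im,d=arm.get_image(n)
    cv2.imwrite(f'pics/{f}.png',im[:,:,::-1]); np.savez(f'{f}.npz',im=im,d=d,pose=np.array(m['pose']),k=[m['fx'],m['fy'],m['cx'],m['cy']])
    return im,d,m
def cloud(f):
    z=np.load(f'{f}.npz'); d=z['d']; fx,fy,cx,cy=z['k']; v,u=np.indices(d.shape)
    P=np.stack([(u-cx)*d/fx,(v-cy)*d/fy,d,np.ones_like(d)],-1)@z['pose'].T
    P=P[...,:3]; P[d<=0]=np.nan
    return z['im'],P
E
python3 - <<'E'
from h import *
s=arm.read_state(); print(s)
for n in ['side','top','wrist']: shot(n,n+'0'); print(np.round(arm.camera_model(n)['pose'],3).tolist())
E
```

```text
pics
{'clock': 0.0, 'joints': array([-9.97398318e-01,  3.85549485e-01,  6.63605357e-03, -5.18938222e-04,
       -1.19395369e+00, -2.58621725e-01]), 'joint_vel': array([-0.00136533, -0.00064344, -0.00041184, -0.00108245,  0.00066039,
       -0.00036658]), 'joint_efforts': array([-2.43239474e-04, -3.92286980e+01,  1.88405192e+01,  4.18643117e+00,
       -4.58713665e-03,  1.17850144e-05]), 'position': array([ 193.36585528, -593.73609323,  230.22686843]), 'ee_rot': array([-1.56644531e-01,  9.87654474e-01,  1.04454209e-03, -1.97823072e-04]), 'contact_force': array([-0.122491  , -1.18131582, -0.64308282]), 'wrist_torque': array([-0.012564  ,  0.01566602, -0.02820326]), 'gripper_width': 85.50617665324145}
[[-0.866, -0.375, 0.33, 224.673], [-0.499, 0.647, -0.576, 572.378], [0.003, -0.664, -0.748, 772.903], [0.0, 0.0, 0.0, 1.0]]
[[-0.002, -0.994, 0.112, 385.583], [-1.0, 0.004, 0.015, 49.114], [-0.016, -0.112, -0.994, 1046.172], [0.0, 0.0, 0.0, 1.0]]
[[-0.308, 0.908, 0.283, 121.665], [0.951, 0.294, 0.093, -617.714], [0.001, 0.298, -0.955, 373.584], [0.0, 0.0, 0.0, 1.0]]
```

View pics/side0.png

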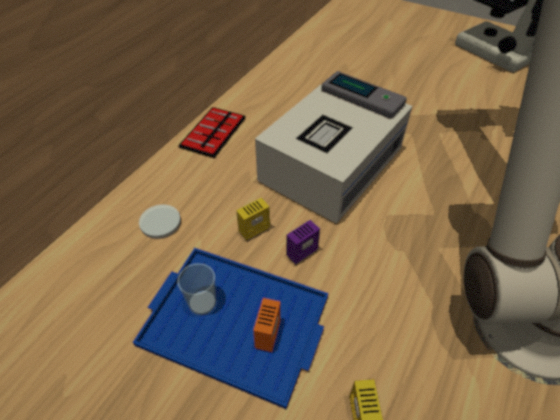

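View pics/top0.png

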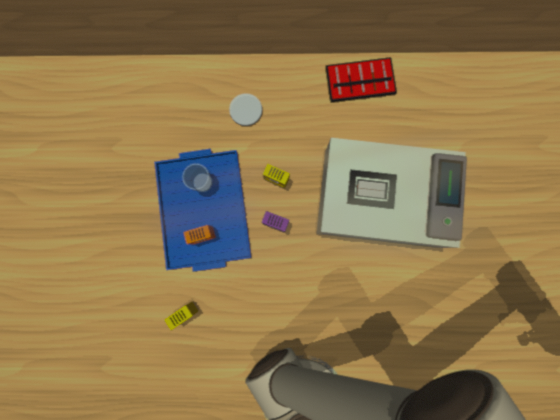

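View pics/wrist0.png

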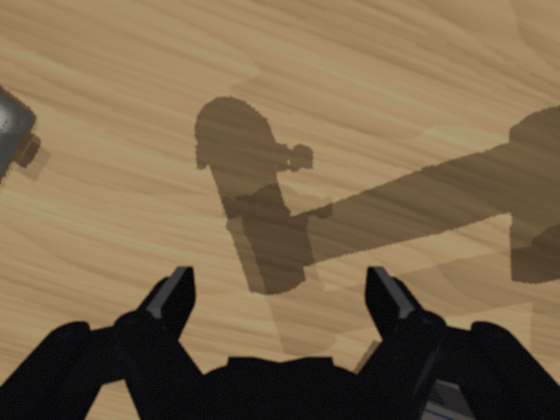

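The top view shows the orange magazine at about (198,235), the beaker at (197,178) and the scanner mouth at (372,189), with purple and yellow decoys around them. Next I measure positions.

Run:
```python
from h import *
for n in ['top0','side0']:
    im,P=cloud(n); hsv=cv2.cvtColor(im,cv2.COLOR_RGB2HSV)
    z=P[...,2]
    o=(hsv[...,0]>4)&(hsv[...,0]<16)&(hsv[...,1]>190)&(hsv[...,2]>120)
    m=np.zeros(o.shape,np.uint8)
    box=(slice(215,255),slice(175,225)) if n=='top0' else (slice(285,360),slice(240,295))
    m[box]=1
    t=(m>0)&(z>76)&(z<95)
    print(n,'orange px',(o&(m>0)).sum(),'top px',t.sum())
    p=P[t]; print(p.mean(0), p.min(0),p.max(0))
    r=cv2.minAreaRect(p[:,:2].astype(np.float32)); print(r)
    # scanner
    b=(slice(165,212),slice(340,402)) if n=='top0' else (slice(110,155),slice(292,355))
    g=im[b].max(-1); k=(g<60); pb=P[b][k]; pb=pb[np.isfinite(pb[:,0])]
    print('frame z',np.median(pb[:,2]),len(pb)); pb=pb[abs(pb[:,2]-np.median(pb[:,2]))<6]
    print(cv2.minAreaRect(pb[:,:2].astype(np.float32)))
    # mouth interior contour
    cm=(g<60).astype(np.uint8); cs,h=cv2.findContours(cm,cv2.RETR_CCOMP,cv2.CHAIN_APPROX_NONE)
    for c,hh in zip(cs,h[0]):
        if len(c)>15: print('contour',len(c),hh[3],cv2.minAreaRect(c))
    crop=im[b]; cv2.imwrite(f'pics/{n}_mouth.png',cv2.resize(crop[:,:,::-1],None,fx=9,fy=9,interpolation=0))
    crop=im[box]; cv2.imwrite(f'pics/{n}_mag.png',cv2.resize(crop[:,:,::-1],None,fx=8,fy=8,interpolation=0))
```

```text
top0 orange px 50 top px 329
[424.77918    265.97468968  83.06794297] [402.25078233 232.52139526  76.42420772] [447.57219924 300.88525112  88.72121175]
((424.9732360839844, 266.651611328125), (32.284271240234375, 63.820587158203125), 16.666990280151367)
frame z 140.39152115520295 180
((564.7177124023438, -148.7230224609375), (36.98057556152344, 88.53614807128906), 19.811185836791992)
contour 93 -1 ((27.5, 14.0), (16.0, 35.0), 90.0)
side0 orange px 443 top px 669
[423.71765384 270.48222869  83.81453675] [401.48796367 233.66903976  76.04229823] [447.95078706 303.30981392  87.2988913 ]
((424.9864501953125, 268.1478576660156), (32.46731948852539, 66.0086441040039), 16.99504852294922)
frame z 141.25325507197886 437
((530.5992431640625, -160.9447784423828), (108.0797348022461, 80.46383666992188), 83.70540618896484)
contour 105 -1 ((31.750003814697266, 22.749998092651367), (30.405588150024414, 43.84061813354492), 45.0)
contour 83 3 ((31.750003814697266, 22.749998092651367), (23.33452033996582, 35.35533905029297), 45.0)
```

View pics/side0_mouth.png

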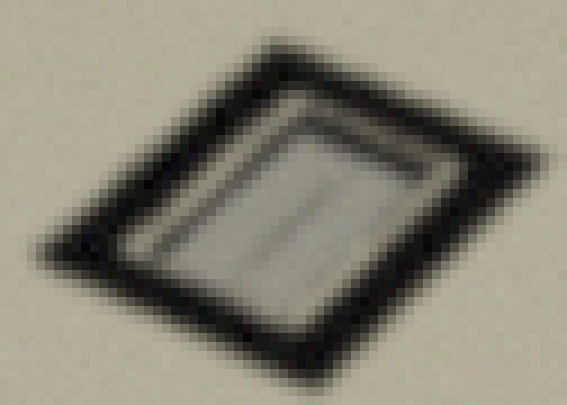

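View pics/top0_mouth.png

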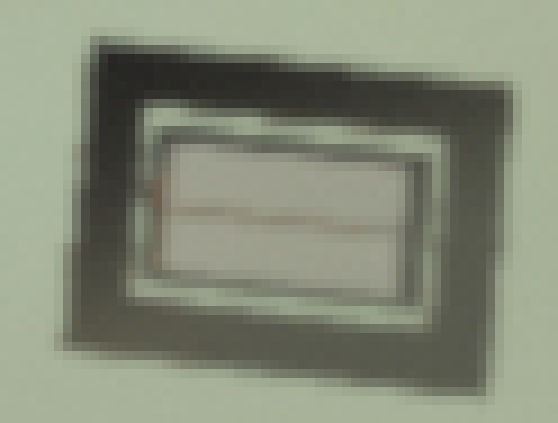

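Run:
```python
from h import *
for n,b in [('top0',(165,212,340,402)),('side0',(110,155,292,355))]:
    im,P=cloud(n)
    z=np.load(n+'.npz'); fx,fy,cx,cy=z['k']; T=z['pose']
    def pl(u,v,h=140.):
        d=T[:3,:3]@np.array([(u-cx)/fx,(v-cy)/fy,1]); return T[:3,3]+d*(h-T[2,3])/d[2]
    # dark+inner: frame outer contour via filled dark mask
    g=im[b[0]:b[1],b[2]:b[3]].max(-1); m=(g<70).astype(np.uint8)
    cs,_=cv2.findContours(m,cv2.RETR_EXTERNAL,cv2.CHAIN_APPROX_NONE); c=max(cs,key=cv2.contourArea)[:,0]
    w=np.array([pl(u+b[2],v+b[0])[:2] for u,v in c],np.float32); print(n,cv2.minAreaRect(w))
    # white top mask
    L=cv2.cvtColor(im,cv2.COLOR_RGB2HSV)
    t=(abs(P[...,2]-140)<5)
    ys,xs=np.where(t); w=P[t][:,:2].astype(np.float32); print(len(w),cv2.minAreaRect(w))
```

```text
top0 ((562.2098388671875, -157.54742431640625), (46.97357177734375, 112.65641784667969), 19.143918991088867)
9962 ((352.32525634765625, -153.8233642578125), (366.6519775390625, 657.944091796875), 70.37986755371094)
side0 ((531.8287963867188, -162.60684204101562), (107.39347076416016, 78.55342864990234), 83.76531982421875)
8282 ((636.7052001953125, -427.182861328125), (1215.433349609375, 1154.044677734375), 1.7719014883041382)
```

Request:
servo_tool --rows '[{"x": -3.25, "y": 2.18, "z": 0}, {"x": -3.25, "y": 2.18}, {"x": -3.25, "y": 2.18}, {"x": -3.25, "y": 2.18}, {"x": -3.25, "y": 2.18}, {"x": -3.25, "y": 2.18}, {"x": -3.25, "y": 2.18}]'

```text
invalid input at $.rows[0]: expected keys fingers, x, y, z, turn
```

Request:
servo_tool --rows '[{"x": -3.25, "y": 2.18}, {"x": -3.25, "y": 2.18}, {"x": -3.25, "y": 2.18}, {"x": -3.25, "y": 2.18}, {"x": -3.25, "y": 2.18}, {"x": -3.25, "y": 2.18}, {"x": -3.25, "y": 2.18}, {"x": 0}, {"x": 0}]'

```text
invalid input at $.rows[0]: expected keys fingers, x, y, z, turn
```

Run:
```python
from h import *
shot('wrist','w1'); s=arm.read_state(); print(s['clock'],s['position'],s['ee_rot'])
im,P=cloud('w1'); print(P[150,280],P[210,280])
```

```text
0.2 [ 193.42647302 -593.95780728  230.6410056 ] [-1.56697785e-01  9.87646376e-01  6.45029075e-04 -1.54375285e-04]
[ 151.81103361 -607.14383468    0.94976783] [ 2.26767871e+02 -5.82836205e+02  2.05472694e-01]
```

View pics/w1.png

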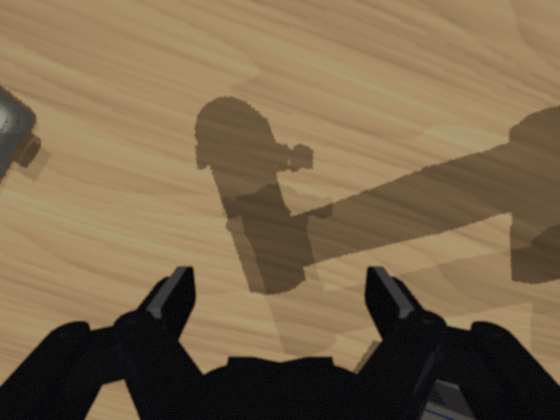

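Request:
servo_tool --rows '[{"fingers": 8.5, "x": -3.25, "y": 2.18, "z": 0, "turn": 0}, {"fingers": 8.5, "x": -3.25, "y": 2.18, "z": 0, "turn": 0}, {"fingers": 8.5, "x": -3.25, "y": 2.18, "z": 0, "turn": 0}, {"fingers": 8.5, "x": -3.25, "y": 2.18, "z": 0, "turn": 0}, {"fingers": 8.5, "x": -3.25, "y": 2.18, "z": 0, "turn": 0}, {"fingers": 8.5, "x": -3.25, "y": 2.18, "z": 0, "turn": 0}, {"fingers": 8.5, "x": -3.25, "y": 2.18, "z": 0, "turn": 0}]'

```text
clock: 0.78
position: [363.3, -377.0, 231.3]
ee_rot: [-0.157, 0.988, 0.0, 0.0]
contact_force: [1.9, -0.2, -0.5]
gripper_width: 85.1
```

Request:
servo_tool --rows '[{"fingers": 8.5, "x": -3.25, "y": 2.18, "z": 0, "turn": 0}, {"fingers": 8.5, "x": -3.25, "y": 2.18, "z": 0, "turn": 0}, {"fingers": 8.5, "x": -3.25, "y": 2.18, "z": 0, "turn": 0}, {"fingers": 8.5, "x": -3.25, "y": 2.18, "z": 0, "turn": 0}, {"fingers": 8.5, "x": -3.25, "y": 2.18, "z": 0, "turn": 0}, {"fingers": 8.5, "x": -3.25, "y": 2.18, "z": 0, "turn": 0}, {"fingers": 8.5, "x": -3.25, "y": 2.18, "z": 0, "turn": 0}, {"fingers": 8.5, "x": 0, "y": 0, "z": 0, "turn": 0}, {"fingers": 8.5, "x": 0, "y": 0, "z": 0, "turn": 0}, {"fingers": 8.5, "x": 0, "y": 0, "z": 0, "turn": 0}]'

```text
clock: 1.62
position: [531.3, -163.0, 230.9]
ee_rot: [-0.157, 0.988, 0.0, -0.001]
contact_force: [-0.5, -1.0, 0.1]
gripper_width: 85.4
```

Run:
```python
from h import *
shot('wrist','w2'); s=arm.read_state(); print(s['clock'],s['position'],s['ee_rot'],s['joint_vel'])
im,P=cloud('w2'); print(P[150,280],P[210,280])
```

```text
1.6667 [ 531.02652358 -163.60281303  231.11505183] [-1.56461808e-01  9.87683927e-01  8.57376624e-05 -3.94305810e-04] [-0.01732396 -0.00780989 -0.00059218 -0.0013526   0.00106397  0.00040863]
[ 478.48512938 -180.41093709  140.11162573] [ 526.58889168 -164.77569016  135.87195269]
```

View pics/w2.png

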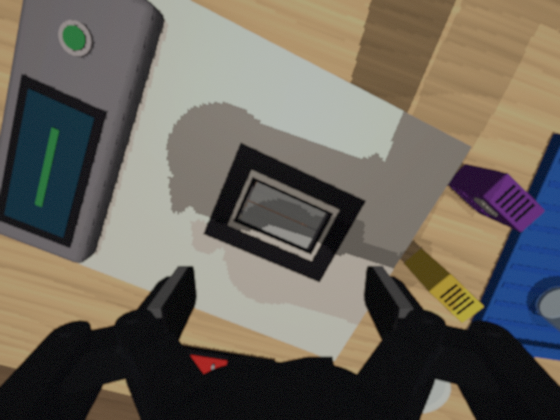

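The wrist picture shows the mouth centred at about (285,213), with its black frame running from (205,233) to (364,203).

Run:
```python
from h import *
z=np.load('w2.npz'); im=z['im']; fx,fy,cx,cy=z['k']; T=z['pose']
def pl(c,h=140.):
    c=np.asarray(c,float); d=np.c_[(c[:,0]-cx)/fx,(c[:,1]-cy)/fy,np.ones(len(c))]@T[:3,:3].T
    return (T[:3,3]+d*((h-T[2,3])/d[:,2])[:,None])[:,:2].astype(np.float32)
g=im.max(-1); m=(g<45).astype(np.uint8); m[:135]=0;m[290:]=0;m[:,:195]=0;m[:,370:]=0; m[265:,:230]=0;m[265:,355:]=0
cs,h=cv2.findContours(m,cv2.RETR_CCOMP,cv2.CHAIN_APPROX_NONE)
for c,hh in zip(cs,h[0]):
    if len(c)>60:
        w=pl(c[:,0]); print(len(c),hh[3],[np.round(q,2) for q in map(np.array,cv2.minAreaRect(w))], np.round(cv2.boxPoints(cv2.minAreaRect(w)).mean(0),2))
print(arm.read_state()['ee_rot'])
```

```text
311 -1 [array([ 530.77, -161.07]), array([72.81, 40.3 ]), np.float64(83.21)] [ 530.77 -161.07]
402 -1 [array([ 530.57, -160.91]), array([111.17,  82.3 ]), np.float64(83.16)] [ 530.57 -160.91]
285 15 [array([ 531.15, -161.04]), array([84.21, 56.27]), np.float64(83.24)] [ 531.15 -161.04]
[-1.56461808e-01  9.87683927e-01  8.57376624e-05 -3.94305810e-04]
```

Request:
servo_tool --rows '[{"fingers": 8.5, "x": -0.29, "y": 4.0, "z": 0, "turn": 0}, {"fingers": 8.5, "x": -0.29, "y": 4.0, "z": 0, "turn": 0}, {"fingers": 8.5, "x": -0.29, "y": 4.0, "z": 0, "turn": 0}, {"fingers": 8.5, "x": -0.29, "y": 4.0, "z": 0, "turn": 0}, {"fingers": 8.5, "x": -0.29, "y": 4.0, "z": 0, "turn": 0}, {"fingers": 8.5, "x": -0.29, "y": 4.0, "z": 0, "turn": 0}, {"fingers": 8.5, "x": -0.29, "y": 4.0, "z": 0, "turn": 0}, {"fingers": 8.5, "x": -0.29, "y": 4.0, "z": 0, "turn": 0}, {"fingers": 8.5, "x": -0.29, "y": 4.0, "z": 0, "turn": 0}, {"fingers": 8.5, "x": -0.29, "y": 4.0, "z": 0, "turn": 0}]'

```text
clock: 2.5
position: [434.7, 226.3, 231.8]
ee_rot: [-0.156, 0.988, 0.0, 0.0]
contact_force: [0.9, 0.1, -0.1]
gripper_width: 84.9
```

Request:
servo_tool --rows '[{"fingers": 8.5, "x": -0.3, "y": 4.1, "z": 0, "turn": 0}, {"fingers": 8.5, "x": 0, "y": 0, "z": 0, "turn": 0}, {"fingers": 8.5, "x": 0, "y": 0, "z": 0, "turn": 0}, {"fingers": 8.5, "x": 0, "y": 0, "z": 0, "turn": 0}]'

```text
clock: 2.83
position: [425.6, 264.9, 231.3]
ee_rot: [-0.156, 0.988, -0.0, -0.0]
contact_force: [0.1, -0.6, -0.4]
gripper_width: 85.1
```

Run:
```python
from h import *
shot('wrist','w3'); s=arm.read_state(); print(s['clock'],s['position'],s['ee_rot'],s['joints'])
im,P=cloud('w3'); m=(P[...,2]>80)&(P[...,2]<90); m[:100]=0; m[:,:150]=0; m[:,420:]=0; m[300:]=0
_,l,st,c=cv2.connectedComponentsWithStats(m.astype(np.uint8))
for i in range(1,len(st)):
    if st[i,4]>300:
        print(st[i],np.median(P[l==i][:,2])); print(cv2.minAreaRect(P[l==i][:,:2].astype(np.float32)))
```

```text
2.8833 [425.72861912 264.4513625  231.29553443] [-1.55736145e-01  9.87798657e-01 -1.53393779e-04 -2.07115925e-04] [ 8.80329721e-01  1.73637315e-01 -2.88336401e-01 -4.97272532e-05
 -1.10933615e+00 -2.13835859e+00]
[ 253  185   63   33 1869] 84.71839127987465
((426.13671875, 268.67047119140625), (32.531761169433594, 63.45233154296875), 16.278337478637695)
```

View pics/w3.png

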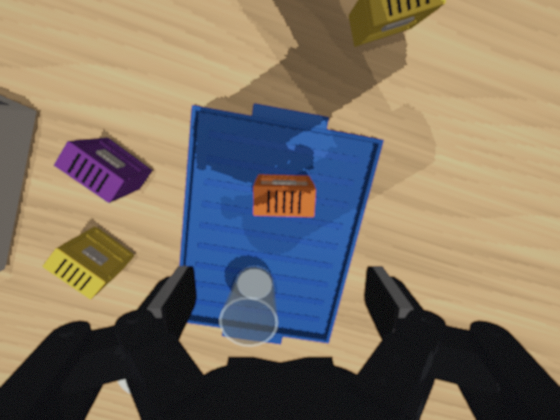

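Request:
servo_tool --rows '[{"fingers": 8.54, "x": -0.17, "y": 0.39, "z": 2.0, "turn": 1.6}, {"fingers": 8.54, "x": 0, "y": 0, "z": 3.5, "turn": 0}, {"fingers": 8.54, "x": 0, "y": 0, "z": 3.5, "turn": 0}, {"fingers": 8.54, "x": 0, "y": 0, "z": 3.5, "turn": 0}, {"fingers": 8.54, "x": 0, "y": 0, "z": 2.0, "turn": 0}, {"fingers": 8.54, "x": 0, "y": 0, "z": 2.0, "turn": 0}, {"fingers": 8.54, "x": 0, "y": 0, "z": 1.6, "turn": 0}, {"fingers": 8.54, "x": 0, "y": 0, "z": 0, "turn": 0}, {"fingers": 8.54, "x": 0, "y": 0, "z": 0, "turn": 0}]'

```text
clock: 3.63
position: [426.4, 268.6, 50.1]
ee_rot: [-0.142, 0.99, -0.001, -0.001]
contact_force: [-0.1, 0.7, 0.1]
gripper_width: 85.4
```

Run:
```python
from h import *
shot('wrist','w4'); shot('side','s4'); s=arm.read_state(); print(s['clock'],s['position'],s['ee_rot'])
```

```text
3.7333 [427.02291486 270.10450791  51.56745164] [-1.42344805e-01  9.89816465e-01  6.48485555e-04  9.49972833e-04]
```

View pics/w4.png

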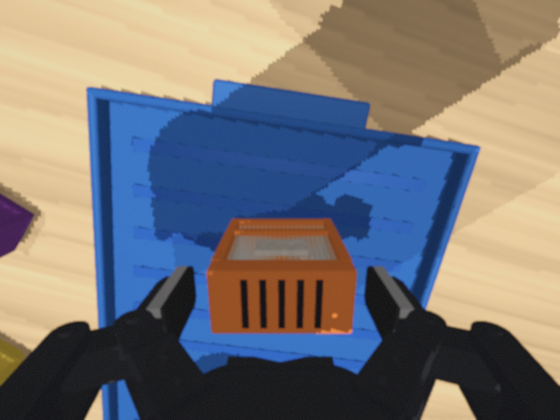

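The magazine sits squarely between the open fingers, with its top from (210,270) to (355,330). I close on it.

Request:
servo_tool --rows '[{"fingers": 5.8, "x": 0, "y": 0, "z": 0, "turn": 0}, {"fingers": 5.8, "x": 0, "y": 0, "z": 0, "turn": 0}, {"fingers": 5.8, "x": 0, "y": 0, "z": 0, "turn": 0}, {"fingers": 5.8, "x": 0, "y": 0, "z": 0, "turn": 0}, {"fingers": 5.8, "x": 0, "y": 0, "z": 0, "turn": 0}, {"fingers": 5.8, "x": 0, "y": 0, "z": 0, "turn": 0}, {"fingers": 5.8, "x": 0, "y": 0, "z": 0, "turn": 0}]'

```text
clock: 4.32
position: [426.9, 270.9, 51.9]
ee_rot: [-0.143, 0.99, 0.001, 0.001]
contact_force: [0.7, -1.7, 6.3]
gripper_width: 63.2
```

Request:
servo_tool --rows '[{"fingers": 5.8, "x": 0, "y": 0, "z": 0, "turn": 0}, {"fingers": 5.8, "x": 0, "y": 0, "z": -0.5, "turn": 0}, {"fingers": 5.8, "x": 0, "y": 0, "z": -1, "turn": 0}, {"fingers": 5.8, "x": 0, "y": 0, "z": -2, "turn": 0}, {"fingers": 5.8, "x": 0, "y": 0, "z": -3, "turn": 0}, {"fingers": 5.8, "x": 0, "y": 0, "z": -3, "turn": 0}, {"fingers": 5.8, "x": 0, "y": 0, "z": -3, "turn": 0}, {"fingers": 5.8, "x": 0, "y": 0, "z": -3, "turn": 0}, {"fingers": 5.8, "x": 0, "y": 0, "z": -2.5, "turn": 0}, {"fingers": 5.8, "x": 0, "y": 0, "z": 0, "turn": 0}]'

```text
clock: 5.15
position: [427.9, 272.2, 236.2]
ee_rot: [-0.143, 0.99, 0.003, 0.005]
contact_force: [1.1, 0.7, -1.5]
gripper_width: 62.9
```

Run:
```python
from h import *
shot('wrist','w5'); shot('side','s5'); s=arm.read_state(); print(s['clock'],s['position'],s['ee_rot'],s['contact_force'],s['gripper_width'])
im,P=cloud('w5')
for r in (250,270,290,310,325): print(r,P[r,283])
R=arm.camera_model('wrist')['pose'];
a=cv2.imread('pics/w5.png');b=cv2.imread('pics/s5.png');cv2.imwrite('pics/c5.png',cv2.resize(np.hstack([a,b]),(800,300)))
```

```text
5.25 [425.4798298  270.42247151 230.92943553] [-1.42839423e-01  9.89745343e-01  9.86145763e-04  2.88346587e-04] [ 0.08751698 -0.57486638 -3.06998548] 63.0529965507443
250 [412.087821   268.71506685 247.77398213]
270 [412.58936286 268.55609239 267.04644504]
290 [421.35770507 271.15535599 268.17348469]
310 [431.44215551 274.17153855 267.79798076]
325 [438.17578332 276.16086878 269.08605513]
```

View pics/w5.png

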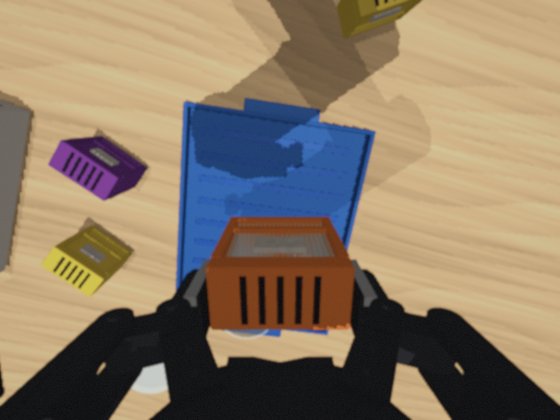

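View pics/s5.png

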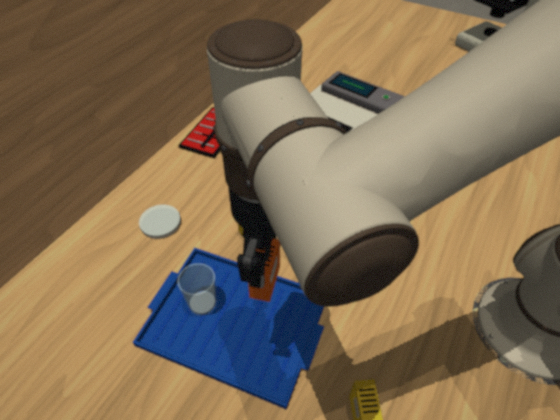

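Held upright with its top about 36 mm above the TCP. I turn it, then carry it to above the mouth.

Request:
servo_tool --rows '[{"fingers": 5.8, "x": 0, "y": 0, "z": 0, "turn": 4.6}, {"fingers": 5.8, "x": 0, "y": 0, "z": 0, "turn": 6.2}, {"fingers": 5.8, "x": 0, "y": 0, "z": 0, "turn": 6.2}, {"fingers": 5.8, "x": 0, "y": 0, "z": 0, "turn": 6.2}, {"fingers": 5.8, "x": -0.55, "y": -1.5, "z": 0, "turn": 0}, {"fingers": 5.8, "x": -1.03, "y": -2.77, "z": 0, "turn": 0}, {"fingers": 5.8, "x": -1.03, "y": -2.77, "z": 0, "turn": 0}, {"fingers": 5.8, "x": -1.03, "y": -2.77, "z": 0, "turn": 0}, {"fingers": 5.8, "x": -1.03, "y": -2.77, "z": 0, "turn": 0}, {"fingers": 5.8, "x": -1.03, "y": -2.77, "z": 0, "turn": 0}]'

```text
clock: 6.08
position: [463.2, 109.4, 228.2]
ee_rot: [0.059, 0.998, -0.001, -0.002]
contact_force: [0.3, 0.1, -1.9]
gripper_width: 63.1
```

Request:
servo_tool --rows '[{"fingers": 5.8, "x": -1.03, "y": -2.77, "z": 0, "turn": 0}, {"fingers": 5.8, "x": -1.03, "y": -2.77, "z": 0, "turn": 0}, {"fingers": 5.8, "x": -1.03, "y": -2.77, "z": 0, "turn": 0}, {"fingers": 5.8, "x": -1.03, "y": -2.77, "z": 0, "turn": 0}, {"fingers": 5.8, "x": -1.03, "y": -2.77, "z": 0, "turn": 0}, {"fingers": 5.8, "x": -1.03, "y": -2.77, "z": 0, "turn": 0}, {"fingers": 5.8, "x": -1.03, "y": -2.77, "z": 0, "turn": 0}, {"fingers": 5.8, "x": -1.03, "y": -2.77, "z": 0, "turn": 0}, {"fingers": 5.8, "x": -0.55, "y": -1.5, "z": 0, "turn": 0}, {"fingers": 5.8, "x": 0, "y": 0, "z": 0, "turn": 0}]'

```text
clock: 6.92
position: [523.0, -136.6, 227.6]
ee_rot: [0.061, 0.998, -0.0, -0.003]
contact_force: [0.6, -0.2, -1.6]
gripper_width: 62.9
```

Request:
servo_tool --rows '[{"fingers": 5.8, "x": 0, "y": 0, "z": 0, "turn": 0}, {"fingers": 5.8, "x": 0, "y": 0, "z": 0, "turn": 0}, {"fingers": 5.8, "x": 0, "y": 0, "z": 0, "turn": 0}, {"fingers": 5.8, "x": 0, "y": 0, "z": 0, "turn": 0}]'

```text
clock: 7.25
position: [523.6, -133.2, 230.0]
ee_rot: [0.058, 0.998, 0.0, -0.0]
contact_force: [0.0, 0.7, -1.7]
gripper_width: 63.0
```

```bash
cat >> h.py <<'E'
def avg(n=8):
    S=[arm.read_state() for _ in range(n)]; return S
E
python3 - <<'E'
from h import *
ps=[]
shot('wrist','w6'); s=arm.read_state(); ps.append(s['position']); shot('top','t6'); s=arm.read_state(); ps.append(s['position']); shot('side','s6'); s=arm.read_state();ps.append(s['position'])
print(s['clock'],ps,s['ee_rot'],s['contact_force'])
im,P=cloud('w6')
m=(P[...,2]>262)&(P[...,2]<275); m[:200]=0;m[340:]=0;m[:,:205]=0;m[:,358:]=0
print(cv2.minAreaRect(P[m][:,:2].astype(np.float32)))
print(cv2.minAreaRect(np.argwhere(m)[:,::-1].astype(np.float32)))
z=np.load('w6.npz');T=z['pose'];p=P[m]
# fit plane
A=np.c_[p[:,:2]-p[:,:2].mean(0),np.ones(len(p))]; print('tilt',np.linalg.lstsq(A,p[:,2],rcond=None)[0])
E
```

```text
7.4 [array([ 523.71957977, -133.27802902,  230.23366834]), array([ 523.81712734, -133.36359924,  230.36758881]), array([ 523.88155613, -133.47162296,  230.43226555])] [5.84435880e-02 9.98290702e-01 8.66006039e-05 1.14332019e-04] [-0.08276301  0.20572627 -2.51883828]
((521.7343139648438, -132.7027130126953), (65.23204803466797, 32.12945556640625), 83.26700592041016)
((281.0, 300.9999694824219), (151.99996948242188, 69.99998474121094), 0.0)
tilt [1.11132325e-02 6.44974406e-03 2.63149062e+02]
```

View pics/w6.png

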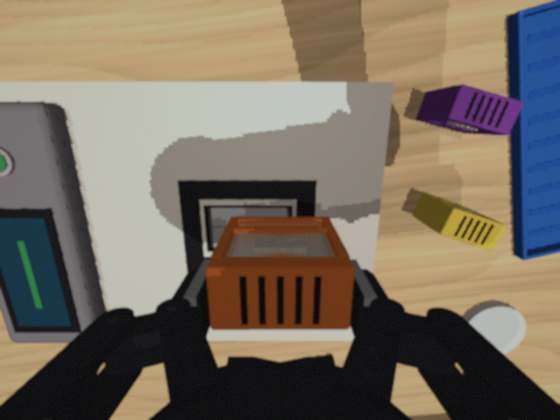

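View pics/s6.png

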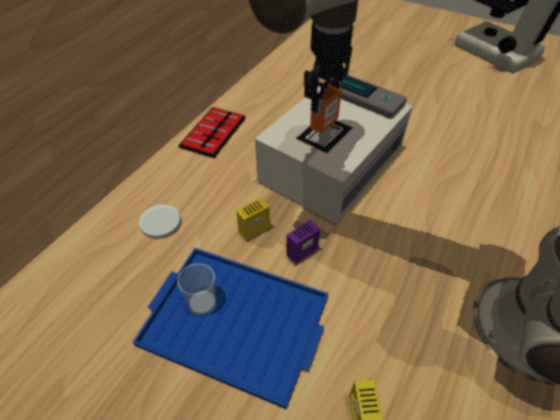

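Run:
```python
from h import *
z=np.load('w6.npz'); im=z['im']; fx,fy,cx,cy=z['k']; T=z['pose']; g=im.max(-1).astype(int)
def pl(c,h):
    c=np.asarray(c,float).reshape(-1,2); d=np.c_[(c[:,0]-cx)/fx,(c[:,1]-cy)/fy,np.ones(len(c))]@T[:3,:3].T
    return (T[:3,3]+d*((h-T[2,3])/d[:,2])[:,None])[:,:2]
print('row190',[ (u,g[190,u]) for u in list(range(176,186))+list(range(312,322))])
print('col250',[(v,g[v,250]) for v in range(174,216)])
print('row 225', [(u,g[225,u]) for u in range(176,215)])
print('row210', [(u,g[210,u]) for u in range(285,322)])
# mag edges
print('mag row300',[(u,tuple(im[300,u])) for u in list(range(203,213))+list(range(348,358))])
print('mag col247',[(v,tuple(im[v,265])) for v in list(range(255,275))+list(range(320,335))])
```

```text
row190 [(176, np.int64(137)), (177, np.int64(129)), (178, np.int64(102)), (179, np.int64(57)), (180, np.int64(22)), (181, np.int64(15)), (182, np.int64(20)), (183, np.int64(19)), (184, np.int64(16)), (185, np.int64(20)), (312, np.int64(21)), (313, np.int64(21)), (314, np.int64(33)), (315, np.int64(75)), (316, np.int64(116)), (317, np.int64(133)), (318, np.int64(139)), (319, np.int64(138)), (320, np.int64(138)), (321, np.int64(138))]
col250 [(174, np.int64(140)), (175, np.int64(140)), (176, np.int64(140)), (177, np.int64(141)), (178, np.int64(136)), (179, np.int64(122)), (180, np.int64(93)), (181, np.int64(53)), (182, np.int64(25)), (183, np.int64(22)), (184, np.int64(27)), (185, np.int64(22)), (186, np.int64(20)), (187, np.int64(23)), (188, np.int64(22)), (189, np.int64(23)), (190, np.int64(21)), (191, np.int64(23)), (192, np.int64(21)), (193, np.int64(18)), (194, np.int64(23)), (195, np.int64(21)), (196, np.int64(18)), (197, np.int64(24)), (198, np.int64(50)), (199, np.int64(90)), (200, np.int64(123)), (201, np.int64(136)), (202, np.int64(135)), (203, np.int64(125)), (204, np.int64(
[... 4026 characters left out ...]
 np.uint8(13))), (322, (np.uint8(62), np.uint8(33), np.uint8(20))), (323, (np.uint8(66), np.uint8(34), np.uint8(18))), (324, (np.uint8(81), np.uint8(41), np.uint8(18))), (325, (np.uint8(99), np.uint8(49), np.uint8(21))), (326, (np.uint8(109), np.uint8(56), np.uint8(24))), (327, (np.uint8(112), np.uint8(59), np.uint8(32))), (328, (np.uint8(122), np.uint8(88), np.uint8(68))), (329, (np.uint8(153), np.uint8(139), np.uint8(125))), (330, (np.uint8(178), np.uint8(174), np.uint8(161))), (331, (np.uint8(190), np.uint8(189), np.uint8(178))), (332, (np.uint8(192), np.uint8(191), np.uint8(181))), (333, (np.uint8(192), np.uint8(192), np.uint8(181))), (334, (np.uint8(192), np.uint8(192), np.uint8(181)))]
```

Run:
```python
from h import *
z=np.load('w6.npz'); fx,fy,cx,cy=z['k']; T=z['pose']
def pl(c,h):
    c=np.asarray(c,float).reshape(-1,2); d=np.c_[(c[:,0]-cx)/fx,(c[:,1]-cy)/fy,np.ones(len(c))]@T[:3,:3].T
    return (T[:3,3]+d*((h-T[2,3])/d[:,2])[:,None])[:,:2]
A=pl([[178.9,190],[315.2,190],[178.9+2,225],[250,180.6],[250,198.8]],140)
M=pl([[207.7,300],[351.7,300],[265,267],[265,328]],266.5)
b=np.deg2rad(83.2); ty=np.array([np.cos(b),np.sin(b)]); tx=np.array([-np.sin(b),np.cos(b)])
print('frame y',A[:2]@ty, (A[:2]@ty).mean(),'x edge',A[3:]@tx)
print('mag y',M[:2]@ty,(M[:2]@ty).mean(),'x',M[2:]@tx,(M[2:]@tx).mean())
for mo in ([530.8,-161.0],): print('mouth tool',np.dot(mo,ty),np.dot(mo,tx))
print('tcp',np.array([523.8,-133.4])@ty,np.array([523.8,-133.4])@tx)
# side and top camera check of frame
```

```text
frame y [-153.07344943  -41.49311419] -97.28328180681254 x edge [-504.4894566  -519.69473715]
mag y [-100.9784716   -40.04425679] -70.51136419615052 x [-516.08309826 -545.7198197 ] -530.9014589812284
mouth tool -97.01862042806175 -546.1291306002964
tcp -70.44160018246684 -535.9104225182912
```

Request:
servo_tool --rows '[{"fingers": 5.8, "x": -0.55, "y": -1.3, "z": 0, "turn": 0}, {"fingers": 5.8, "x": -0.6, "y": -1.4, "z": 0.6, "turn": 0}, {"fingers": 5.8, "x": 0, "y": 0, "z": 1.2, "turn": 0}, {"fingers": 5.8, "x": 0, "y": 0, "z": 1.2, "turn": 0}, {"fingers": 5.8, "x": 0, "y": 0, "z": 0.6, "turn": 0}, {"fingers": 5.8, "x": 0, "y": 0, "z": 0, "turn": 0}, {"fingers": 5.8, "x": 0, "y": 0, "z": 0, "turn": 0}, {"fingers": 5.8, "x": 0, "y": 0, "z": 0, "turn": 0}, {"fingers": 5.8, "x": 0, "y": 0, "z": 0, "turn": 0}]'

```text
clock: 8.15
position: [532.7, -162.2, 195.3]
ee_rot: [0.059, 0.998, -0.0, 0.001]
contact_force: [0.4, 0.4, -1.0]
gripper_width: 63.0
```

Run:
```python
from h import *
s0=arm.read_state(); shot('wrist','w7'); shot('top','t7'); shot('side','s7'); s=arm.read_state()
print(s['clock'],s0['position'],s['position'],s['ee_rot'],s['contact_force'])
a=cv2.imread('pics/t7.png')[150:250,310:450]; b=cv2.imread('pics/s7.png')[60:180,270:400]
cv2.imwrite('pics/c7.png',np.hstack([cv2.resize(a,(400,400*100//140)) if 0 else cv2.resize(a,(400,286)),cv2.resize(b,(310,286))]))
```

```text
8.3 [ 532.71905293 -162.21655481  195.26485   ] [ 532.4092167  -162.24068242  194.89290798] [5.88708113e-02 9.98265460e-01 5.04666854e-06 5.47349491e-04] [-0.17103361  0.10493154 -2.30475461]
```

View pics/c7.png

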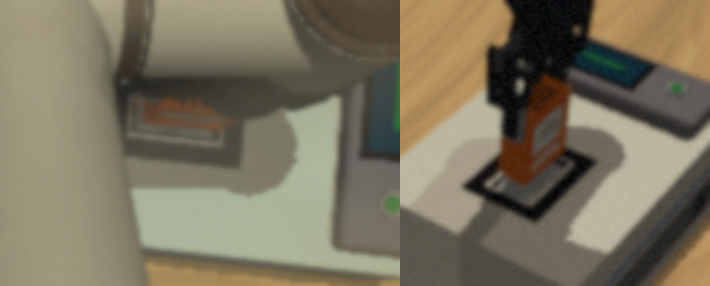

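View pics/w7.png

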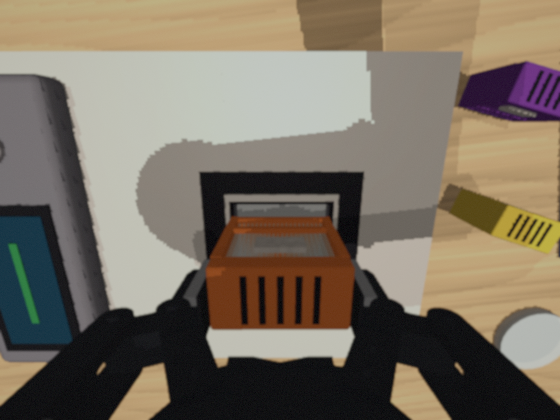

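Run:
```python
from h import *
z=np.load('w7.npz'); im=z['im'];fx,fy,cx,cy=z['k']; T=z['pose']
def pl(c,h):
    c=np.asarray(c,float).reshape(-1,2); d=np.c_[(c[:,0]-cx)/fx,(c[:,1]-cy)/fy,np.ones(len(c))]@T[:3,:3].T
    return (T[:3,3]+d*((h-T[2,3])/d[:,2])[:,None])[:,:2]
print('k',fx,fy,cx,cy,T[:3,3])
print([(v,tuple(int(q) for q in im[v,280])) for v in list(range(168,178))+list(range(190,225))])
b=np.deg2rad(83.2); ty=np.array([np.cos(b),np.sin(b)]); tx=np.array([-np.sin(b),np.cos(b)])
print('edge',pl([[280,172]],140)@tx-41.15)
for v in (215,217,219):
  for h in (150,155,160): print(v,h,pl([[280,v]],h)@tx-16)
for h in (224,227,230): print('top',h,(pl([[280,267],[280,328]],h)@tx), np.ptp(pl([[207.7,300],[351.7,300]],h)@ty))
```

```text
k 290.8728522615215 290.8728522615215 279.7899333843167 214.04001221300538 [ 457.431515   -153.38370686  338.22824686]
[(168, (142, 135, 127)), (169, (141, 135, 127)), (170, (136, 128, 121)), (171, (112, 106, 100)), (172, (66, 63, 58)), (173, (31, 28, 29)), (174, (20, 19, 21)), (175, (24, 21, 23)), (176, (24, 20, 23)), (177, (22, 22, 23)), (190, (21, 20, 22)), (191, (16, 17, 19)), (192, (23, 23, 23)), (193, (50, 46, 43)), (194, (92, 87, 80)), (195, (122, 116, 107)), (196, (135, 129, 120)), (197, (138, 132, 123)), (198, (140, 133, 124)), (199, (139, 131, 122)), (200, (133, 126, 118)), (201, (108, 103, 95)), (202, (65, 61, 56)), (203, (42, 41, 41)), (204, (66, 64, 63)), (205, (85, 85, 82)), (206, (91, 89, 87)), (207, (90, 88, 86)), (208, (89, 88, 86)), (209, (88, 87, 84)), (210, (89, 87, 84)), (211, (86, 85, 83)), (212, (87, 87, 84)), (213, (88, 88, 85)), (214, (88, 87, 84)), (215, (89, 85, 81)), (216, (92, 76, 68)), (217, (96, 60, 43)), (218, (104, 53, 26)), (219, (110, 56, 24)), (220, (112, 57, 27)), (221, (112, 55, 22)), (222, (111, 57, 26)), (223, (110, 59, 29)), (224, (110, 62, 34))]
edge [-545.65897613]
215 150 [-548.16054819]
215 155 [-546.57243395]
215 160 [-544.98431971]
217 150 [-549.58841633]
217 155 [-547.96237292]
217 160 [-546.33632951]
219 150 [-551.02248311]
219 155 [-549.35834587]
219 160 [-547.69420864]
top 224 [-532.47562974 -564.30384606] 65.33478471621859
top 227 [-530.89719336 -561.88949867] 63.61888379388844
top 230 [-529.31875698 -559.47515129] 61.90298287155832
```

Aligned to within about 1 mm; the magazine's bottom is about 7 mm above the mouth. I lower it through the doors in steps.

Request:
servo_tool --rows '[{"fingers": 5.8, "x": 0, "y": 0, "z": 0.4, "turn": 0}, {"fingers": 5.8, "x": 0, "y": 0, "z": 0.4, "turn": 0}, {"fingers": 5.8, "x": 0, "y": 0, "z": 0.4, "turn": 0}, {"fingers": 5.8, "x": 0, "y": 0, "z": 0.4, "turn": 0}, {"fingers": 5.8, "x": 0, "y": 0, "z": 0.3, "turn": 0}, {"fingers": 5.8, "x": 0, "y": 0, "z": 0, "turn": 0}]'

```text
clock: 8.8
position: [532.1, -162.4, 174.7]
ee_rot: [0.059, 0.998, -0.0, -0.0]
contact_force: [0.8, 0.2, -0.4]
gripper_width: 63.3
```

Request:
servo_tool --rows '[{"fingers": 5.8, "x": 0, "y": 0, "z": 0.3, "turn": 0}, {"fingers": 5.8, "x": 0, "y": 0, "z": 0.3, "turn": 0}, {"fingers": 5.8, "x": 0, "y": 0, "z": 0.3, "turn": 0}, {"fingers": 5.8, "x": 0, "y": 0, "z": 0.1, "turn": 0}, {"fingers": 5.8, "x": 0, "y": 0, "z": 0, "turn": 0}]'

```text
clock: 9.22
position: [532.0, -162.3, 164.9]
ee_rot: [0.059, 0.998, 0.0, -0.0]
contact_force: [-0.2, -0.9, -0.3]
gripper_width: 62.7
```

Request:
servo_tool --rows '[{"fingers": 5.8, "x": 0, "y": 0, "z": 0.3, "turn": 0}, {"fingers": 5.8, "x": 0, "y": 0, "z": 0.3, "turn": 0}, {"fingers": 5.8, "x": 0, "y": 0, "z": 0.3, "turn": 0}, {"fingers": 5.8, "x": 0, "y": 0, "z": 0.3, "turn": 0}, {"fingers": 5.8, "x": 0, "y": 0, "z": 0, "turn": 0}, {"fingers": 5.8, "x": 0, "y": 0, "z": 0, "turn": 0}]'

```text
clock: 9.72
position: [531.8, -161.9, 152.4]
ee_rot: [0.059, 0.998, 0.0, -0.001]
contact_force: [0.4, 1.5, -2.3]
gripper_width: 62.9
```

Request:
servo_tool --rows '[{"fingers": 5.8, "x": 0, "y": 0, "z": 0.3, "turn": 0}, {"fingers": 5.8, "x": 0, "y": 0, "z": 0.3, "turn": 0}, {"fingers": 5.8, "x": 0, "y": 0, "z": 0.3, "turn": 0}, {"fingers": 5.8, "x": 0, "y": 0, "z": 0, "turn": 0}, {"fingers": 5.8, "x": 0, "y": 0, "z": 0, "turn": 0}]'

```text
clock: 10.13
position: [532.7, -162.5, 144.3]
ee_rot: [0.059, 0.998, -0.0, 0.001]
contact_force: [1.7, -0.3, 0.2]
gripper_width: 62.9
```

Run:
```python
from h import *
shot('wrist','w8'); shot('side','s8'); s=arm.read_state()
print(s['clock'],s['position'],s['contact_force'],s['wrist_torque'])
a=cv2.imread('pics/w8.png'); b=cv2.imread('pics/s8.png')[60:180,270:400]
cv2.imwrite('pics/c8.png',np.hstack([cv2.resize(a,(448,336)),cv2.resize(b,(350,336))]))
```

```text
10.2333 [ 532.63303644 -162.48033958  144.25387599] [ 1.66523989 -1.48060138 -0.85688322] [-0.25316147 -0.61454151  0.0414658 ]
```

View pics/c8.png

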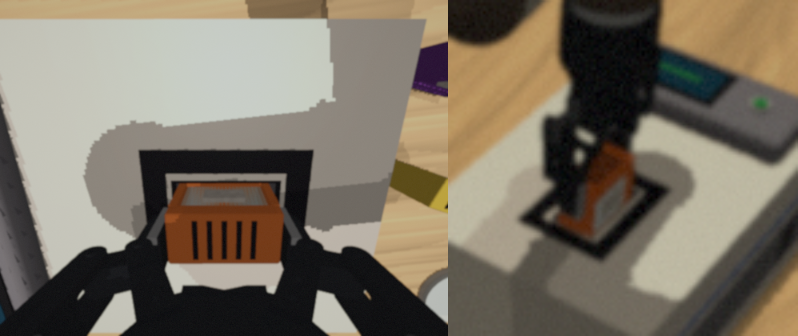

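The magazine is about 44 mm down in the mouth and upright. I go a little deeper, then release.

Request:
servo_tool --rows '[{"fingers": 5.8, "x": 0, "y": 0, "z": 0.2, "turn": 0}, {"fingers": 5.8, "x": 0, "y": 0, "z": 0.2, "turn": 0}, {"fingers": 5.8, "x": 0, "y": 0, "z": 0, "turn": 0}, {"fingers": 5.8, "x": 0, "y": 0, "z": 0, "turn": 0}]'

```text
clock: 10.57
position: [532.5, -162.4, 140.4]
ee_rot: [0.059, 0.998, -0.0, 0.0]
contact_force: [2.1, -0.8, 1.7]
gripper_width: 63.3
```

Request:
servo_tool --rows '[{"fingers": 7.0, "x": 0, "y": 0, "z": 0, "turn": 0}, {"fingers": 7.6, "x": 0, "y": 0, "z": 0, "turn": 0}, {"fingers": 8.3, "x": 0, "y": 0, "z": 0, "turn": 0}, {"fingers": 8.3, "x": 0, "y": 0, "z": 0, "turn": 0}, {"fingers": 8.3, "x": 0, "y": 0, "z": 0, "turn": 0}]'

```text
clock: 10.98
position: [531.7, -162.3, 140.0]
ee_rot: [0.059, 0.998, 0.0, -0.001]
contact_force: [0.3, -0.3, -0.6]
gripper_width: 83.0
```

Run:
```python
from h import *
shot('wrist','w9'); shot('side','s9'); s=arm.read_state()
print(s['clock'],s['position'],s['contact_force'],s['wrist_torque'])
im,P=cloud('w9'); m=(P[...,2]>155)&(P[...,2]<200); m[:200]=0;m[345:]=0;m[:,:215]=0;m[:,345:]=0
print(np.median(P[m],0), [P[v,300].round(1).tolist() for v in (240,260,280,300,320)])
a=cv2.imread('pics/w9.png'); b=cv2.imread('pics/s9.png')[60:180,270:400]
cv2.imwrite('pics/c9.png',np.hstack([cv2.resize(a,(448,336)),cv2.resize(b,(350,336))]))
```

```text
11.0833 [ 531.92575233 -162.29239557  140.1380163 ] [ 0.11823859 -1.15423997 -0.45533657] [ 0.07095238 -0.00745643  0.0278404 ]
[ 526.8304199  -162.0965206   174.09576508] [[516.1, -149.9, 141.2], [516.4, -151.4, 163.7], [520.6, -152.5, 173.9], [530.1, -153.5, 174.3], [540.3, -154.5, 174.2]]
```

View pics/c9.png

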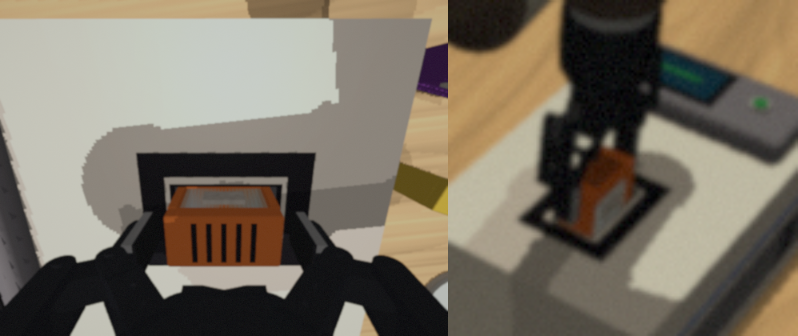

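Released; the magazine stands upright on the lift, its top at about z = 173. I rise, shut the fingers and push.

Request:
servo_tool --rows '[{"fingers": 8.3, "x": 0, "y": 0, "z": -1, "turn": 0}, {"fingers": 8.3, "x": 0, "y": 0, "z": -2, "turn": 0}, {"fingers": 8.3, "x": 0, "y": 0, "z": -2.5, "turn": 0}, {"fingers": 4, "x": 0, "y": 0, "z": -0.5, "turn": 0}, {"fingers": 0, "x": 0, "y": 0, "z": 0, "turn": 0}, {"fingers": 0, "x": 0, "y": 0, "z": 0, "turn": 0}, {"fingers": 0, "x": 0, "y": 0, "z": 0, "turn": 0}, {"fingers": 0, "x": 0, "y": 0, "z": 0, "turn": 0}, {"fingers": 0, "x": 0, "y": 0, "z": 0, "turn": 0}, {"fingers": 0, "x": 0, "y": 0, "z": 0, "turn": 0}]'

```text
clock: 11.92
position: [531.8, -162.3, 199.5]
ee_rot: [0.059, 0.998, -0.0, -0.001]
contact_force: [-0.5, 0.2, 0.3]
gripper_width: 0.2
```

Run:
```python
from h import *
shot('wrist','w10'); shot('side','s10'); s=arm.read_state()
print(s['clock'],s['position'],s['contact_force'],s['gripper_width'])
a=cv2.imread('pics/w10.png'); b=cv2.imread('pics/s10.png')[60:180,270:400]
im,P=cloud('w10');print([P[v,260].round(1).tolist() for v in (230,240,250,260)])
cv2.imwrite('pics/c10.png',np.hstack([cv2.resize(a,(448,336)),cv2.resize(b,(350,336))]))
```

```text
12.0167 [ 532.01645292 -162.31205185  199.85494705] [-0.73467702  0.34873171  0.25894711] 0.05422544956009796
[[518.1, -173.2, 173.2], [524.3, -174.0, 174.2], [531.3, -175.1, 173.6], [537.1, -175.7, 175.9]]
```

View pics/c10.png

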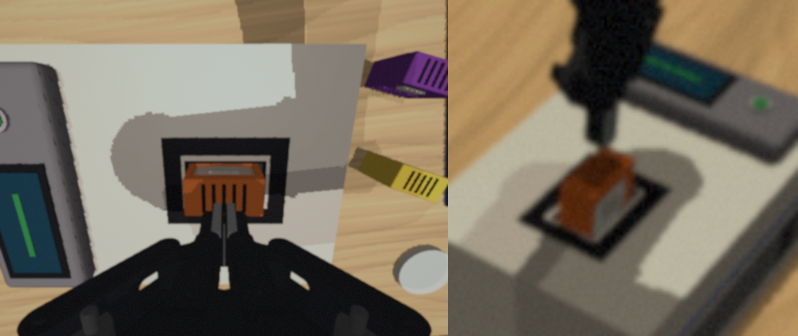

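Request:
servo_tool --rows '[{"fingers": 0, "x": 0, "y": 0, "z": 1, "turn": 0}, {"fingers": 0, "x": 0, "y": 0, "z": 1, "turn": 0}, {"fingers": 0, "x": 0, "y": 0, "z": 0.3, "turn": 0}, {"fingers": 0, "x": 0, "y": 0, "z": 0.3, "turn": 0}, {"fingers": 0, "x": 0, "y": 0, "z": 0.3, "turn": 0}, {"fingers": 0, "x": 0, "y": 0, "z": 0.3, "turn": 0}, {"fingers": 0, "x": 0, "y": 0, "z": 0, "turn": 0}]'

```text
clock: 12.6
position: [532.2, -162.4, 168.2]
ee_rot: [0.059, 0.998, -0.0, 0.0]
contact_force: [0.4, -0.1, 0.3]
gripper_width: 0.1
```

Request:
servo_tool --rows '[{"fingers": 0, "x": 0, "y": 0, "z": 0.3, "turn": 0}, {"fingers": 0, "x": 0, "y": 0, "z": 0.3, "turn": 0}, {"fingers": 0, "x": 0, "y": 0, "z": 0.3, "turn": 0}, {"fingers": 0, "x": 0, "y": 0, "z": 0.3, "turn": 0}, {"fingers": 0, "x": 0, "y": 0, "z": 0, "turn": 0}]'

```text
clock: 13.02
position: [531.8, -162.3, 155.7]
ee_rot: [0.059, 0.998, 0.0, -0.0]
contact_force: [0.5, 0.8, 1.5]
gripper_width: -0.0
```

Request:
servo_tool --rows '[{"fingers": 0, "x": 0, "y": 0, "z": 0.3, "turn": 0}, {"fingers": 0, "x": 0, "y": 0, "z": 0.3, "turn": 0}, {"fingers": 0, "x": 0, "y": 0, "z": 0.3, "turn": 0}, {"fingers": 0, "x": 0, "y": 0, "z": 0.1, "turn": 0}, {"fingers": 0, "x": 0, "y": 0, "z": 0, "turn": 0}]'

```text
clock: 13.43
position: [531.9, -162.3, 145.8]
ee_rot: [0.059, 0.998, 0.0, -0.0]
contact_force: [-0.8, -0.0, 2.3]
gripper_width: -0.2
```

Run:
```python
from h import *
f=[]
shot('wrist','w11'); f.append(arm.read_state()['contact_force'][2]);shot('side','s11'); s=arm.read_state()
print(s['clock'],s['position'],f,s['contact_force'],s['wrist_torque'])
a=cv2.imread('pics/w11.png'); b=cv2.imread('pics/s11.png')[60:180,270:400]
cv2.imwrite('pics/c11.png',np.hstack([cv2.resize(a,(448,336)),cv2.resize(b,(350,336))]))
```

```text
13.5333 [ 531.87791624 -162.27154783  145.79852123] [np.float64(3.0007581543151787)] [ 0.83633527 -0.1614313   2.52911778] [-0.10120666  0.07464637  0.01641347]
```

View pics/c11.png

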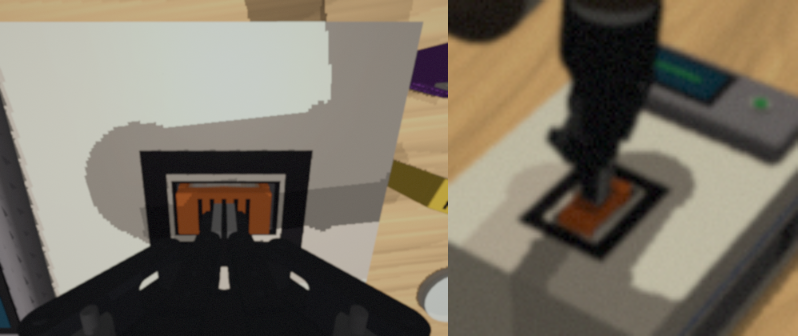

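The magazine is going down level. I keep pushing in small steps.

Request:
servo_tool --rows '[{"fingers": 0, "x": 0, "y": 0, "z": 0.3, "turn": 0}, {"fingers": 0, "x": 0, "y": 0, "z": 0.3, "turn": 0}, {"fingers": 0, "x": 0, "y": 0, "z": 0.3, "turn": 0}, {"fingers": 0, "x": 0, "y": 0, "z": 0.3, "turn": 0}, {"fingers": 0, "x": 0, "y": 0, "z": 0, "turn": 0}]'

```text
clock: 13.95
position: [532.2, -162.3, 134.1]
ee_rot: [0.059, 0.998, -0.0, 0.0]
contact_force: [0.2, -1.0, 2.8]
gripper_width: 0.4
```

Request:
servo_tool --rows '[{"fingers": 0, "x": 0, "y": 0, "z": 0.2, "turn": 0}, {"fingers": 0, "x": 0, "y": 0, "z": 0.2, "turn": 0}, {"fingers": 0, "x": 0, "y": 0, "z": 0.2, "turn": 0}, {"fingers": 0, "x": 0, "y": 0, "z": 0.2, "turn": 0}, {"fingers": 0, "x": 0, "y": 0, "z": 0.2, "turn": 0}, {"fingers": 0, "x": 0, "y": 0, "z": 0.2, "turn": 0}, {"fingers": 0, "x": 0, "y": 0, "z": 0, "turn": 0}]'

```text
clock: 14.53
position: [532.4, -162.4, 122.5]
ee_rot: [0.059, 0.998, -0.0, 0.0]
contact_force: [0.5, 0.4, 4.6]
gripper_width: -0.0
```

Request:
servo_tool --rows '[{"fingers": 0, "x": 0, "y": 0, "z": 0.1, "turn": 0}, {"fingers": 0, "x": 0, "y": 0, "z": 0.1, "turn": 0}, {"fingers": 0, "x": 0, "y": 0, "z": 0.1, "turn": 0}, {"fingers": 0, "x": 0, "y": 0, "z": 0.1, "turn": 0}, {"fingers": 0, "x": 0, "y": 0, "z": 0, "turn": 0}]'

```text
clock: 14.95
position: [532.5, -162.4, 118.8]
ee_rot: [0.059, 0.998, -0.0, 0.0]
contact_force: [-0.8, -0.1, 5.5]
gripper_width: 0.1
```

Request:
servo_tool --rows '[{"fingers": 0, "x": 0, "y": 0, "z": 0.1, "turn": 0}, {"fingers": 0, "x": 0, "y": 0, "z": 0.1, "turn": 0}, {"fingers": 0, "x": 0, "y": 0, "z": 0.1, "turn": 0}, {"fingers": 0, "x": 0, "y": 0, "z": 0.1, "turn": 0}, {"fingers": 0, "x": 0, "y": 0, "z": 0, "turn": 0}]'

```text
clock: 15.37
position: [532.5, -162.4, 114.9]
ee_rot: [0.059, 0.998, -0.0, 0.0]
contact_force: [-0.6, 0.2, 6.0]
gripper_width: -0.3
```

Request:
servo_tool --rows '[{"fingers": 0, "x": 0, "y": 0, "z": 0.05, "turn": 0}, {"fingers": 0, "x": 0, "y": 0, "z": 0.05, "turn": 0}, {"fingers": 0, "x": 0, "y": 0, "z": 0.05, "turn": 0}, {"fingers": 0, "x": 0, "y": 0, "z": 0, "turn": 0}]'

```text
clock: 15.7
position: [532.5, -162.4, 113.5]
ee_rot: [0.059, 0.998, -0.0, 0.0]
contact_force: [-1.3, -0.3, 6.9]
gripper_width: -0.2
```

Request:
servo_tool --rows '[{"fingers": 0, "x": 0, "y": 0, "z": 0.05, "turn": 0}, {"fingers": 0, "x": 0, "y": 0, "z": 0.05, "turn": 0}, {"fingers": 0, "x": 0, "y": 0, "z": 0, "turn": 0}]'

```text
clock: 15.95
position: [532.4, -162.4, 112.5]
ee_rot: [0.059, 0.998, -0.0, 0.0]
contact_force: [-2.0, 0.9, 6.4]
gripper_width: 0.2
```

Request:
servo_tool --rows '[{"fingers": 0, "x": 0, "y": 0, "z": 0.05, "turn": 0}, {"fingers": 0, "x": 0, "y": 0, "z": 0.05, "turn": 0}, {"fingers": 0, "x": 0, "y": 0, "z": 0, "turn": 0}]'

```text
clock: 16.2
position: [532.4, -162.4, 111.5]
ee_rot: [0.059, 0.998, -0.0, 0.0]
contact_force: [-1.3, 0.5, 6.8]
gripper_width: -0.4
```

Request:
servo_tool --rows '[{"fingers": 0, "x": 0, "y": 0, "z": 0.05, "turn": 0}, {"fingers": 0, "x": 0, "y": 0, "z": 0.05, "turn": 0}, {"fingers": 0, "x": 0, "y": 0, "z": 0, "turn": 0}]'

```text
clock: 16.45
position: [532.4, -162.4, 110.5]
ee_rot: [0.059, 0.998, -0.0, 0.0]
contact_force: [-1.5, -0.3, 6.6]
gripper_width: -0.2
```

Request:
servo_tool --rows '[{"fingers": 0, "x": 0, "y": 0, "z": 0.05, "turn": 0}, {"fingers": 0, "x": 0, "y": 0, "z": 0.05, "turn": 0}, {"fingers": 0, "x": 0, "y": 0, "z": 0, "turn": 0}]'

```text
clock: 16.7
position: [532.4, -162.4, 109.5]
ee_rot: [0.059, 0.998, -0.0, 0.0]
contact_force: [-1.6, -0.1, 7.2]
gripper_width: -0.0
```

Request:
servo_tool --rows '[{"fingers": 0, "x": 0, "y": 0, "z": 0.05, "turn": 0}, {"fingers": 0, "x": 0, "y": 0, "z": 0.05, "turn": 0}, {"fingers": 0, "x": 0, "y": 0, "z": 0, "turn": 0}]'

```text
clock: 16.95
position: [532.4, -162.4, 108.5]
ee_rot: [0.059, 0.998, -0.0, 0.0]
contact_force: [-1.7, 0.4, 6.6]
gripper_width: 0.1
```

Request:
servo_tool --rows '[{"fingers": 0, "x": 0, "y": 0, "z": 0.05, "turn": 0}, {"fingers": 0, "x": 0, "y": 0, "z": 0.05, "turn": 0}, {"fingers": 0, "x": 0, "y": 0, "z": 0, "turn": 0}]'

```text
clock: 17.2
position: [532.4, -162.4, 107.5]
ee_rot: [0.059, 0.998, -0.0, 0.0]
contact_force: [-1.7, -0.3, 6.9]
gripper_width: -0.1
```

Request:
servo_tool --rows '[{"fingers": 0, "x": 0, "y": 0, "z": 0.05, "turn": 0}, {"fingers": 0, "x": 0, "y": 0, "z": 0.05, "turn": 0}, {"fingers": 0, "x": 0, "y": 0, "z": 0, "turn": 0}]'

```text
clock: 17.45
position: [532.1, -162.3, 105.9]
ee_rot: [0.059, 0.998, 0.0, 0.0]
contact_force: [-0.8, 0.5, 3.9]
gripper_width: 0.1
```

The force dropped from 6.9 to 3.9 N, which may be the latch. I feel on in finer steps.

Request:
servo_tool --rows '[{"fingers": 0, "x": 0, "y": 0, "z": 0, "turn": 0}, {"fingers": 0, "x": 0, "y": 0, "z": 0, "turn": 0}]'

```text
clock: 17.62
position: [532.1, -162.3, 105.8]
ee_rot: [0.059, 0.998, 0.0, -0.0]
contact_force: [-1.4, 1.0, 4.1]
gripper_width: 0.0
```

Request:
servo_tool --rows '[{"fingers": 0, "x": 0, "y": 0, "z": 0.03, "turn": 0}, {"fingers": 0, "x": 0, "y": 0, "z": 0, "turn": 0}]'

```text
clock: 17.78
position: [532.1, -162.3, 105.7]
ee_rot: [0.059, 0.998, -0.0, -0.0]
contact_force: [-0.5, 0.2, 6.4]
gripper_width: -0.2
```

Request:
servo_tool --rows '[{"fingers": 0, "x": 0, "y": 0, "z": 0.03, "turn": 0}, {"fingers": 0, "x": 0, "y": 0, "z": 0, "turn": 0}]'

```text
clock: 17.95
position: [532.2, -162.4, 105.3]
ee_rot: [0.059, 0.998, -0.0, 0.0]
contact_force: [-0.8, 0.2, 5.7]
gripper_width: 0.0
```

Request:
servo_tool --rows '[{"fingers": 0, "x": 0, "y": 0, "z": 0.03, "turn": 0}, {"fingers": 0, "x": 0, "y": 0, "z": 0, "turn": 0}]'

```text
clock: 18.12
position: [532.3, -162.4, 105.2]
ee_rot: [0.059, 0.998, -0.0, 0.0]
contact_force: [-0.7, -0.7, 6.0]
gripper_width: 0.0
```

Request:
servo_tool --rows '[{"fingers": 0, "x": 0, "y": 0, "z": 0.03, "turn": 0}, {"fingers": 0, "x": 0, "y": 0, "z": 0, "turn": 0}]'

```text
clock: 18.28
position: [532.4, -162.4, 105.0]
ee_rot: [0.059, 0.998, -0.0, 0.0]
contact_force: [-0.7, 0.6, 5.3]
gripper_width: 0.0
```

Request:
servo_tool --rows '[{"fingers": 0, "x": 0, "y": 0, "z": 0.03, "turn": 0}, {"fingers": 0, "x": 0, "y": 0, "z": 0, "turn": 0}]'

```text
clock: 18.45
position: [532.4, -162.4, 104.6]
ee_rot: [0.059, 0.998, -0.0, 0.0]
contact_force: [-0.8, 0.4, 5.7]
gripper_width: -0.2
```

Request:
servo_tool --rows '[{"fingers": 0, "x": 0, "y": 0, "z": 0.03, "turn": 0}, {"fingers": 0, "x": 0, "y": 0, "z": 0, "turn": 0}]'

```text
clock: 18.62
position: [532.4, -162.4, 104.3]
ee_rot: [0.059, 0.998, -0.0, 0.0]
contact_force: [-0.8, -0.3, 6.1]
gripper_width: 0.3
```

Request:
servo_tool --rows '[{"fingers": 0, "x": 0, "y": 0, "z": 0.03, "turn": 0}, {"fingers": 0, "x": 0, "y": 0, "z": 0, "turn": 0}]'

```text
clock: 18.78
position: [532.4, -162.4, 104.1]
ee_rot: [0.059, 0.998, -0.0, 0.0]
contact_force: [-1.1, 0.7, 6.4]
gripper_width: -0.2
```

No hard stop 2 mm past the dip, so that was not the latch. I continue down.

Request:
servo_tool --rows '[{"fingers": 0, "x": 0, "y": 0, "z": 0.04, "turn": 0}, {"fingers": 0, "x": 0, "y": 0, "z": 0.04, "turn": 0}, {"fingers": 0, "x": 0, "y": 0, "z": 0, "turn": 0}]'

```text
clock: 19.03
position: [532.5, -162.4, 103.9]
ee_rot: [0.059, 0.998, -0.0, 0.0]
contact_force: [-1.4, 0.6, 8.8]
gripper_width: -0.3
```

Request:
servo_tool --rows '[{"fingers": 0, "x": 0, "y": 0, "z": 0.04, "turn": 0}, {"fingers": 0, "x": 0, "y": 0, "z": 0, "turn": 0}]'

```text
clock: 19.2
position: [532.4, -162.5, 103.8]
ee_rot: [0.059, 0.998, -0.0, 0.0]
contact_force: [-2.6, 1.1, 11.1]
gripper_width: -0.3
```

Request:
servo_tool --rows '[{"fingers": 0, "x": 0, "y": 0, "z": 0.04, "turn": 0}, {"fingers": 0, "x": 0, "y": 0, "z": 0, "turn": 0}]'

```text
clock: 19.37
position: [532.5, -162.5, 103.8]
ee_rot: [0.059, 0.998, -0.0, 0.0]
contact_force: [-3.6, 1.2, 12.8]
gripper_width: 0.2
```

Request:
servo_tool --rows '[{"fingers": 0, "x": 0, "y": 0, "z": 0.04, "turn": 0}, {"fingers": 0, "x": 0, "y": 0, "z": 0, "turn": 0}]'

```text
clock: 19.53
position: [532.5, -162.5, 103.8]
ee_rot: [0.059, 0.998, -0.0, 0.001]
contact_force: [-3.4, 2.6, 14.0]
gripper_width: -0.1
```

The position is stuck at 103.8 while the force climbs to 14 N. That is the hard stop, about 1.5–2 mm below the earlier dip, so the dip was the latch snapping. I ease back up and watch the force.

Request:
servo_tool --rows '[{"fingers": 0, "x": 0, "y": 0, "z": -0.1, "turn": 0}, {"fingers": 0, "x": 0, "y": 0, "z": -0.1, "turn": 0}, {"fingers": 0, "x": 0, "y": 0, "z": -0.1, "turn": 0}, {"fingers": 0, "x": 0, "y": 0, "z": -0.1, "turn": 0}, {"fingers": 0, "x": 0, "y": 0, "z": 0, "turn": 0}, {"fingers": 0, "x": 0, "y": 0, "z": 0, "turn": 0}]'

```text
clock: 20.03
position: [532.0, -162.3, 105.4]
ee_rot: [0.059, 0.998, 0.0, -0.0]
contact_force: [-0.2, -0.0, 2.8]
gripper_width: -0.1
```

Request:
servo_tool --rows '[{"fingers": 0, "x": 0, "y": 0, "z": -0.2, "turn": 0}, {"fingers": 0, "x": 0, "y": 0, "z": -0.2, "turn": 0}, {"fingers": 0, "x": 0, "y": 0, "z": 0, "turn": 0}, {"fingers": 0, "x": 0, "y": 0, "z": 0, "turn": 0}]'

```text
clock: 20.37
position: [532.0, -162.2, 109.4]
ee_rot: [0.059, 0.998, 0.0, -0.0]
contact_force: [-0.1, 0.5, -0.9]
gripper_width: 0.2
```

Force is gone at 109.4, so the magazine stayed down and is latched. I withdraw straight up.

Request:
servo_tool --rows '[{"fingers": 0, "x": 0, "y": 0, "z": -0.6, "turn": 0}, {"fingers": 0, "x": 0, "y": 0, "z": -0.8, "turn": 0}, {"fingers": 0, "x": 0, "y": 0, "z": -1, "turn": 0}, {"fingers": 0, "x": 0, "y": 0, "z": -1, "turn": 0}, {"fingers": 0, "x": 0, "y": 0, "z": -2, "turn": 0}, {"fingers": 0, "x": 0, "y": 0, "z": -3, "turn": 0}, {"fingers": 0, "x": 0, "y": 0, "z": -3, "turn": 0}, {"fingers": 0, "x": 0, "y": 0, "z": -2, "turn": 0}, {"fingers": 0, "x": 0, "y": 0, "z": 0, "turn": 0}, {"fingers": 0, "x": 0, "y": 0, "z": 0, "turn": 0}]'

```text
clock: 21.2
position: [532.9, -162.3, 246.4]
ee_rot: [0.059, 0.998, 0.0, 0.003]
contact_force: [0.6, 0.1, -0.7]
gripper_width: 0.2
```

Run:
```python
from h import *
shot('wrist','w12'); shot('side','s12'); s=arm.read_state()
print(s['clock'],s['position'],s['contact_force'])
a=cv2.imread('pics/w12.png')[100:300,150:430]; b=cv2.imread('pics/s12.png')
cv2.imwrite('pics/c12.png',np.hstack([cv2.resize(a,(400,286)),cv2.resize(b,(381,286))]))
im,P=cloud('w12'); v,u=np.indices(P.shape[:2])
for r in (195,205,212,220,228): print(r,P[r,255:310:9,2].round(0))
```

```text
21.3 [ 531.59980403 -162.17513731  243.57576115] [ 0.35646542 -0.50656408 -0.39398733]
195 [135. 136. 137. 136. 136. 138. 137.]
205 [136. 136. 137. 136. 137. 137. 135.]
212 [137. 137. 137. 136. 135. 136. 135.]
220 [135. 136. 136. 137. 135. 136. 136.]
228 [138. 139. 138. 138. 138. 137. 139.]
```

View pics/c12.png

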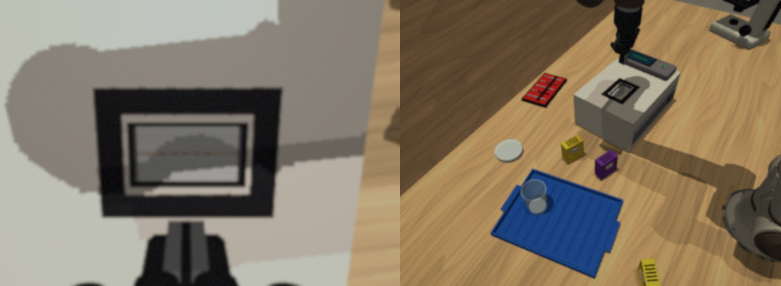

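The doors are closed and level (z about 136), the magazine is inside, and the beaker and dish look unmoved. I hand in.

```bash
python3 -c "
from bench import arm
print(arm.job_done(), arm.read_state()['clock'])"
```

```text
the job is handed in; nothing more can be done
the job is handed in; nothing more can be done
```

The orange magazine is loaded in the scanner, latched, with both doors closed over it, and I handed the job in at about 21 s of the 58 s allowed.

- **What I did:** I gripped the magazine across its 64 mm side and kept it upright. I lowered it through the doors to about 48 mm below the top and let go, then pressed it down with shut fingers in small steps.
- **Latch:** The push force dropped from 6.9 to 3.9 N with the fingertips at z ≈ 106. I took this for a false signal at first, because there was still no hard stop about 2 mm lower. At z = 103.8 the position stopped and the reading climbed, so I concluded that the dip had been the latch. The highest reading at the stop was 14.0 N, under the 18 N limit. Force was read only at the end of each call, so a brief higher value would not have shown.
- **Last checks:** When I backed off, the force fell to about 0 and the magazine stayed down. The wrist camera then showed both doors shut and level at z ≈ 136. The beaker and dish looked unmoved in the side view, though I did not measure them. The arm was clear of everything, at z ≈ 244. No checks failed.

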